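# Draw a conveyor roller out of a half-opened crate

### The job

Take the thick conveyor roller out of the half-opened shipping crate: it is longer than the open part of the lid, so raise its free end out through the opening and draw it out on the slant from under the lid boards that are still screwed on, without forcing it against those boards. Finish with the gripper still holding the roller, level and still, with the whole roller about a hand's breadth (8 cm) higher than the lid boards; do not put it down. Leave the thin roller lying in the crate and do not disturb the things on the bench.

Things in the scene. Friction and masses are not known exactly. Their poses are not given: they have to be found in the camera images.
- crate: Plywood crate, fixed, outside 384 x 274 mm, walls 12 mm, wall tops 125 mm up, inner floor 10 mm up. Origin: under its centre on the bench; x lengthwise towards the opened end, z up. Two cross bearers 16 mm wide, tops 55 mm up, at x = -20 and +125 mm, carry the rollers in lanes along x at y = -52 and +52 mm (which is in which varies), between chocks 12 mm wide, 10 mm high, faces 18.5 mm off the lane's middle.
- lid: The lid boards still screwed on over the closed end of the crate: fixed, 14 mm thick, lying on the wall tops (125 to 139 mm up), as wide as the crate. Origin: middle of their free edge, at the underside; x as the crate's. The opening runs from this edge (x = 0) in +x to the crate's end wall (inner face at crate x = 180 mm), 190 to 210 mm long, over the full inside width of 250 mm.
- roller_center (a point): Centre of the thick roller, the one to take: grey plastic tube 40 mm thick, 300 mm long, with a steel axle stub 12 mm thick, 10 mm long at each end (320 mm in all); 0.28 to 0.46 kg, balanced here. Lies level in a lane, lengthwise, near the crate's middle, axis 75 mm up, 30 mm free between its top and the lid boards' underside; almost half of it is under them. x: its axis, towards the opened end; it may roll about x.
- roller_end_open (a point): Tip of the thick roller's axle stub at the opened end, on its axis, 160 mm from its centre.
- roller_end_deep (a point): Tip of the thick roller's axle stub under the lid boards, on its axis, 160 mm from its centre.
- thin_roller_center (a point): Centre of the thin roller, to be left: same make and length, tube 20 mm in diameter, in the other lane, axis 65 mm above the bench. x is its axis.
- bearing_carton: Bystander: cardboard carton 110 x 110 x 70 mm on the bench. Origin: centre of its underside.
- grease_tin: Bystander: upright tin 72 mm in diameter, 100 mm high. Origin: centre of its underside.
- pry_bar: Bystander: flat steel pry bar about 305 mm long along its x, up to 40 mm high at its bent end, lying on the bench. Origin: under its middle.

How it is judged (in metres and radians):
On the way:
1. the thick roller is held on the slant, its free end out above the crate while its other end is still down under the lid boards (contact force between the fingers and roller above 1 N and z of roller_end_open in the frame of crate above 0.13 m and z of roller_end_deep in the frame of crate below 0.12 m and x of roller_end_deep in the frame of lid below -0.005 m), for 0.1 s.
At the end, for the whole second after the job is handed in: the fingers hold the thick roller, still and level within 0.2 rad, touching neither crate nor boards, both axle ends at least 74 mm above the lid boards' underside (roller about 40 mm clear of their tops); the thin roller lies in its lane, moved under 25 mm (contact force between the fingers and roller above 1 N and contact force between roller and crate below 0.2 N and contact force between roller and lid below 0.2 N and z of each of roller_end_open, roller_end_deep in the frame of lid above 0.074 m and angle between roller_center's own x axis and vertical between 1.37 and 1.77 rad and linear speed of roller below 0.03 m/s and z of thin_roller_center in the frame of crate below 0.08 m and distance of thin_roller_center from where it was at the start of the episode below 0.025 m); the arm keeps its last pose, push and grip.
It fails at once if the thick roller is forced against the lid boards (over 20 N) (contact force between roller and lid above 20 N).
It fails at once if the thin roller is disturbed (moved over 25 mm) (distance of thin_roller_center from where it was at the start of the episode above 0.025 m).
It fails at once if a bystander is moved over 30 mm (distance of any of bearing_carton, grease_tin, pry_bar from where it was at the start of the episode above 0.03 m).
It also fails if it takes over 42 s, if anything falls off the work surface, if the arm or the gripper's body presses on something with over 40 N, if the wrist force passes 120 N, or if a joint passes its speed limit or range.

### The arm

A 7-joint arm with a two-finger parallel gripper is mounted at the origin on the work surface. World frame = base frame: x ahead of the robot, y to its left, z up, the work surface at z = 0. Lengths are in mm, angles in rad, forces in N, time in s.
With the tool pointing down it reaches from about 400 to 900 mm from the base axis. Payload 5.6 kg.
Tool frame: the origin (TCP) lies midway between the tips of the shut fingers; the grasp point (between the pads) lies 19 mm behind it; z points along the fingers, y is the line along which they close (so a half turn about z gives the same grasp; the last joint's range is limited). The gripper opens to 92 mm and grips with 3 to 60 N. Pads are 20 mm wide; open, the fingers measure 128 mm over their backs; the gripper's body (75 mm by 189 mm) begins 69 mm behind the grasp point.
Start: joints at [-0.043, 0.468, -0.012, 1.603, 0.006, 1.071, -0.056], TCP at [650.007, -0.044, 214.592] pointing down, gripper open.
Joint ranges: [-2.53, 2.53], [-0.31, 2.02], [-1.57, 1.55], [0.28, 2.44], [-1.29, 4.43], [0.15, 1.84], [-2.92, 2.92]. Speed limits (rad/s): [2.57, 2.57, 3.14, 3.14, 3.14, 3.14, 3.14].

### API

Orientations are given as a rotation vector (axis times angle).
In Python, from cell import robot, grip, kin, viewer gives the robot as it stands. Calls block until the motion is done:
- robot.movep(position, orientation): joint-space move of the TCP to a pose.
- robot.servo_line(position, feed=150, rotation=None): straight line of the TCP; rotation=None keeps the orientation; feed is the mean speed in mm/s.
- robot.goto_joints(angles): joint-space move.
- grip(opening, newtons=None): opening from 0.0 (shut) to 1.0 (fully open); newtons is the grip in N (None keeps the last); returns when the fingers have stopped.
- robot.hold(seconds).
- kin.ik(position, orientation): joint angles nearest the present ones, or None.
- robot.observe(): the state.
- viewer.read_camera(name): name is "scene" or "side" or "wrist"; returns the picture (420x560x3 uint8, red, green, blue); there is no depth.
- viewer.camera_info(name): a dict with "camera_matrix" (3x3 intrinsics, pixels), "R" (3x3) and "t" (3): a world point X has camera coordinates R X + t. Camera axes: x right, y down, z forward; pixel columns grow to the right and rows downward; lengths in mm; the calibration is good to about 2 mm. A picture is of the moment at which its call begins: read the wrist's pose just before it. camera_info takes no time and is no camera call; for the wrist camera it gives the pose at the moment of the call.
A pose or a line that the arm cannot do raises robot.IKError and nothing moves.
- robot.job_done(): hands the job in; it is judged then, once.
Trained networks look in the newest picture that a camera, given by its name, has taken for a name from the list of things; names that differ only in an ending like _2 or _b are one class to them, and where a whole thing is asked for, a point or a joint stands for the part that bears it (a point fixed in the world has none). Each returns a list of dicts, best first, with "confidence" (0 to 1); they miss things now and then, are a little off and sometimes report something else, mostly with a low value. They report only what shows in the picture. A call takes as long as a camera call.
- viewer.silhouettes(name, camera): "mask" (420x560 bool, what is visible of it).
- viewer.pinpoint(name, camera): "at" ([x, y, z] in mm, in the coordinates of the camera as it stood for that picture, good to about 4 mm: a listed point, or the origin of a listed thing).
The state is a dict: "t": time; "joints": joint angles; "joint_velocities": joint speeds; "joint_torque": joint torques, N m; "tcp_pos": TCP position; "tcp_rot": TCP orientation; "contact_force": force on the tool from outside, world axes, zero at the start; "wrist_torque": the same for the moment, N m; "grip_width": opening from 0.0 (shut) to 1.0 (fully open); "grip_force": force on a finger pad.
Only numpy, scipy, OpenCV 4.12 (cv2) and the standard library are available. Lean on these libraries where they do the work, as an engineer would, in place of code of your own. Each camera call takes 0.05 s, during which the arm holds its last target. There are 200 camera calls.

## Working session

There is one attempt and no reset: what is moved stays moved. The work goes in short steps, each a Python script; the robot and the scene stay as the last script left them, time stands still between calls to the robot, and variables do not carry over. Pictures are saved under pics/ and viewed, at most 10 in all, crops included, and the job is handed in when it is done.

```bash
mkdir -p pics; ls
cat > h.py <<'E'
import numpy as np, cv2
from cell import robot, grip, kin, viewer
def pts(cam, names):
    out={}
    img=viewer.read_camera(cam); ci=viewer.camera_info(cam); R=np.array(ci["R"]);t=np.array(ci["t"])
    for n in names:
        out[n]=[(np.round(R.T@(np.array(d["at"])-t),1),round(d["confidence"],2)) for d in viewer.pinpoint(n,cam)[:2]]
    return img,out
E
python3 - <<'E'
from h import *
N=["crate","lid","roller_center","roller_end_open","roller_end_deep","thin_roller_center","bearing_carton","grease_tin","pry_bar"]
ims=[]
for c in ["scene","side","wrist"]:
    im,o=pts(c,N); ims.append(im)
    cv2.imwrite(f"pics/{c}0.png",im[:,:,::-1])
    print(c)
    for k,v in o.items(): print(k,v)
cv2.imwrite("pics/both.png",cv2.resize(np.hstack(ims[:2]),(800,300))[:,:,::-1])
print(robot.observe())
E
```

```text
pics
scene
crate [(array([560.9, -74.7,  -2.7]), 0.83)]
lid [(array([ 561.4, -101.2,  126.4]), 0.79), (array([460. , 460.5,   0.5]), 0.62)]
roller_center [(array([614.8, -74.2,  71. ]), 0.93)]
roller_end_open [(array([626.6,  84.5,  78. ]), 0.95)]
roller_end_deep []
thin_roller_center [(array([512.5, -62.4,  64.8]), 0.64)]
bearing_carton [(array([459.9, 458.3,  -1.4]), 0.67)]
grease_tin [(array([6.512e+02, 3.428e+02, 4.000e-01]), 0.67)]
pry_bar [(array([ 566.8, -499.4,    2.8]), 0.93)]
side
crate [(array([ 5.637e+02, -7.070e+01, -1.000e-01]), 0.96)]
lid [(array([556.8, -97.3, 122. ]), 0.56)]
roller_center [(array([617.3, -76.4,  69.8]), 0.56)]
roller_end_open [(array([627. ,  86.6,  77.2]), 0.85)]
roller_end_deep []
thin_roller_center [(array([511.5, -61.8,  61. ]), 0.8)]
bearing_carton [(array([459. , 459.7,   0.8]), 0.79)]
grease_tin [(array([649.8, 342.4,  -1.1]), 0.87), (array([457.4, 459.8,  -1.7]), 0.72)]
pry_bar [(array([ 5.635e+02, -5.032e+02, -5.000e-01]), 0.81), (array([513.4, -61.8,  63.9]), 0.27)]
wrist
crate [(array([562.7, -71.2,   0.6]), 0.62)]
lid []
roller_center [(a
[... 268 characters left out ...]
01158294,  1.60267833,  0.00600316,
        1.0714054 , -0.05629151]), 'joint_velocities': array([ 9.83448541e-04, -1.00767702e-03,  9.26859542e-04,  7.67389273e-04,
       -6.97040121e-05,  1.63926307e-03, -2.57278937e-05]), 'joint_torque': array([ 1.14949999e-03, -5.20410991e+01, -1.17671801e-02, -2.44048709e+01,
       -5.65563852e-02,  1.13220268e-02,  3.32797777e-05]), 'tcp_pos': array([ 6.50014588e+02, -5.83516987e-02,  2.14579229e+02]), 'tcp_rot': array([ 2.22150230e+00,  2.22131930e+00, -4.12887989e-05]), 'contact_force': array([ 0.50582264, -0.77700686, -0.22735837]), 'wrist_torque': array([-0.02161992, -0.0082828 ,  0.01484109]), 'grip_force': 0.0, 'grip_width': 1.0017613181213332}
```

View pics/both.png

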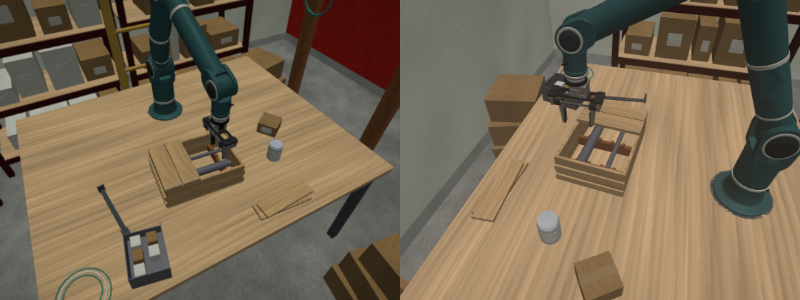

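View pics/wrist0.png

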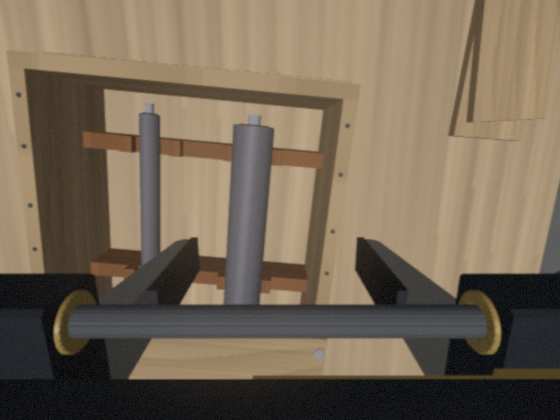

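Scene and side views show the crate, with its open end towards +y and the thick roller in the lane nearer +x. The wrist view shows the thick roller's open end at about (255,122) and the thin one at about (150,108). The three cameras agree within 4 mm, and the heights match the given sizes. Next I hover, remeasure and plan.

```bash
cat >> h.py <<'E'
from scipy.spatial.transform import Rotation as Ro
yaw=np.arctan2(161.3,11.7)   # overwritten by pose.npy if present
import os
C0=np.array([614.6,-75.6,75.]); 
if os.path.exists("pose.npy"): p=np.load("pose.npy"); C0=np.array([p[0],p[1],75.]); yaw=p[2]
def tool(th, cen, s=30., up=3.):
    """tool pose for roller centre cen=(x,z) in crate-lane plane rel. to start centre x, slant th"""
    ex=np.array([np.cos(yaw),np.sin(yaw),0]); ey=np.array([-ex[1],ex[0],0])
    Rt=Ro.from_rotvec(-th*ey)
    base=np.column_stack([ex,-ey,[0,0,-1]])
    R=Rt*Ro.from_matrix(base)
    g=np.array([C0[0],C0[1],0])+ex*cen[0]+np.array([0,0,cen[1]])+Rt.apply(ex*s+np.array([0,0,up]))
    return g+R.as_matrix()[:,2]*19, R.as_rotvec()
E
python3 - <<'E'
from h import *
P,r=tool(0,(0,75+130)); robot.movep(P,r)
c=[[614.8,-74.2],[617.3,-76.4],[612.9,-75.7]]; o=[[626.6,84.5],[627,86.6],[626,86.5]]
for k in range(2):
    for cam in ["scene","side","wrist"]:
        im,d=pts(cam,["roller_center","roller_end_open","crate","lid","thin_roller_center"])
        print(cam,{k:v[:1] for k,v in d.items()})
        for n,l in (("roller_center",c),("roller_end_open",o)):
            for v,cf in d[n][:1]:
                if cf>.5: l.append(v[:2])
c=np.median(c,0);o=np.median(o,0); print(c,o,np.linalg.norm(o-c))
y=np.arctan2(*(o-c)[::-1]); u=np.array([np.cos(y),np.sin(y)])
m=(c+o-160*u)/2
np.save("pose.npy",[*m,y]); print(m,y, robot.observe()["t"])
cv2.imwrite("pics/hover.png",im[:,:,::-1])
E
```

```text
scene {'roller_center': [(array([613.7, -72.8,  74.3]), 0.95)], 'roller_end_open': [(array([629.4,  83.7,  78.7]), 0.9)], 'crate': [(array([ 5.609e+02, -7.400e+01, -1.000e-01]), 0.59)], 'lid': [(array([ 560. , -101.2,  127.3]), 0.82)], 'thin_roller_center': [(array([513.4, -60.9,  64.9]), 0.46)]}
side {'roller_center': [(array([617.7, -74.3,  75.2]), 0.69)], 'roller_end_open': [(array([627.6,  86.3,  74.1]), 0.97)], 'crate': [(array([ 5.648e+02, -7.260e+01, -2.000e-01]), 0.6)], 'lid': [(array([554.6, -96.3, 118.4]), 0.61)], 'thin_roller_center': [(array([510.6, -61.6,  61.9]), 0.67)]}
wrist {'roller_center': [(array([613.3, -76.1,  75. ]), 0.82)], 'roller_end_open': [(array([625.7,  87. ,  77.8]), 0.58)], 'crate': [(array([561.9, -72.6,   5. ]), 0.71)], 'lid': [(array([560.1, -98.5, 123.4]), 0.68)], 'thin_roller_center': [(array([513.9, -59.8,  67.7]), 0.62)]}
scene {'roller_center': [(array([613. , -72.9,  70.1]), 0.74)], 'roller_end_open': [(array([628.4,  86. ,  78.7]), 0.73)], 'crate': [(array([563.2, -72.1,  -1.4]), 0.76)], 'lid': [(array([ 559.4, -102.2,  128.4]), 0.67)], 'thin_roller_center': [(array([512.1, -61.3,  64.6]), 0.57)]}
side {'roller_center': [(array([613.8, -75.3,  71.6]), 0.79)], 'roller_end_open': [(array([626.9,  86.3,  76. ]), 0.69)], 'crate': [(array([565.5, -75.3,   0.7]), 0.79)], 'lid': [(array([557.7, -96.8, 119.6]), 0.95)], 'thin_roller_center': [(array([513.6, -63. ,  63.3]), 0.55)]}
wrist {'roller_center': [(array([613.7, -76.1,  72.6]), 0.92)], 'roller_end_open': [(array([625.9,  85.2,  76.4]), 0.73)], 'crate': [(array([ 5.596e+02, -7.410e+01,  3.000e-01]), 0.6)], 'lid': [], 'thin_roller_center': [(array([511.2, -59.8,  68.3]), 0.92)]}
[613.7 -75.3] [626.9  86.3] 162.13821264587813
[613.78703811 -74.23444254] 1.489294101838727 3.6583
```

View pics/hover.png

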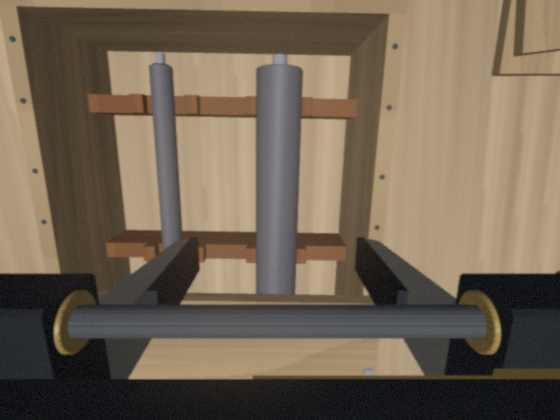

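The hover picture shows the thick roller centred between the fingers (columns 257–301, image centre 280), running straight up the picture. The near bearer is at row 240 and the lid edge at row 297, so the grasp spot is clear. Now I descend and grip.

Run:
```python
from h import *
P,r=tool(0,(0,75)); 
robot.servo_line(P+[0,0,60],100,r); robot.servo_line(P,60)
o=robot.observe(); print(P,o["tcp_pos"],o["contact_force"])
grip(0.0,55); o=robot.observe(); print(o["t"],o["grip_width"]*92,o["grip_force"],o["contact_force"],o["wrist_torque"])
im,d=pts("wrist",["roller_center","roller_end_open"]); print(d)
robot.servo_line(P+[0,0,15],40)
o=robot.observe(); print(o["t"],o["grip_width"]*92,o["grip_force"],o["contact_force"],o["wrist_torque"])
im,d=pts("wrist",["roller_center","roller_end_open"]); print(d)
im,d=pts("side",["roller_center","roller_end_open","thin_roller_center"]); print(d)
cv2.imwrite("pics/lift.png",im[40:340,200:,::-1])
```

```text
[616.22939882 -44.33402659  59.        ] [616.61635877 -44.362961    59.44210591] [ 0.53084132 -1.33964702  0.68470938]
6.5083 38.95656177812133 54.990110993385315 [-0.34527521  0.73211748 -0.1078472 ] [-0.04490435 -0.13283558 -0.01996026]
{'roller_center': [(array([612.4, -72.8,  74.1]), 0.78)], 'roller_end_open': []}
7.1833 39.050681610688045 54.98708724975586 [ 0.61822578  0.14588962 -3.35412199] [ 0.12563509  0.0081772  -0.02049485]
{'roller_center': [(array([611.4, -75.4,  89.4]), 0.92)], 'roller_end_open': []}
{'roller_center': [(array([616.8, -73.4,  87.5]), 0.75)], 'roller_end_open': [(array([627.7,  87.6,  92.7]), 0.65), (array([458.3, 459.5,  -3.5]), 0.39)], 'thin_roller_center': [(array([513.6, -64.8,  62.5]), 0.85)]}
```

View pics/lift.png

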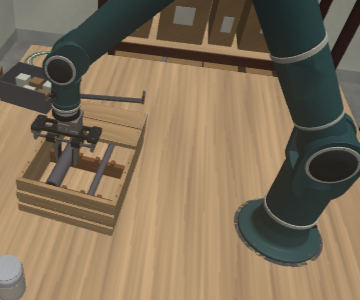

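The side view shows the roller held level at its open end, about (57,180) in the crop, and 15 mm up (centre z about 88–89). The load is 3.4 N and the thin roller hasn't moved. Now I tilt.

Run:
```python
from h import *
def cen(th,d=0): # roller centre: pivot (-20,90), slant th, drawn d along axis
    return (-20+(20+d)*np.cos(th), 90+(20+d)*np.sin(th))
# feasibility of the whole route
for th,d in [(.385,0),(.385,80),(.385,165)]: print(kin.ik(*tool(th,cen(th,d))) is not None)
for th in np.linspace(0,.385,6)[1:]:
    P,r=tool(th,cen(th)); robot.servo_line(P,50,r)
    o=robot.observe(); print(o["t"],np.round(o["contact_force"],1),np.round(o["wrist_torque"],2),round(o["grip_force"],1))
    if np.abs(o["contact_force"]).max()>9: print("STOP");break
robot.hold(.3)
for cam in ["scene","side"]:
    im,d=pts(cam,["roller_center","roller_end_open","thin_roller_center"]); print(d)
cv2.imwrite("pics/tilt.png",im[40:340,200:,::-1])
```

```text
True
True
True
7.7833 [-1.  -0.1 -3.5] [-0.01  0.01 -0.01] 55.0
8.0333 [ 0.   0.2 -4. ] [-0.14  0.1   0.02] 55.0
8.2833 [-0.3 -0.2 -2.5] [-0.32  0.03  0.02] 55.0
8.5333 [-0.6  0.6 -3.6] [-0.42  0.08  0.09] 55.0
8.7833 [-0.2 -1.  -3.1] [-0.53  0.06  0.02] 55.0
{'roller_center': [(array([613.5, -73.9,  94.6]), 0.54)], 'roller_end_open': [(array([622.1,  72.4, 161.9]), 0.88)], 'thin_roller_center': [(array([512.1, -61.5,  67.2]), 0.43)]}
{'roller_center': [(array([615.6, -74.8,  96. ]), 0.75)], 'roller_end_open': [(array([624.2,  75.9, 158.7]), 0.64)], 'thin_roller_center': [(array([512.7, -59.7,  63.5]), 0.74)]}
```

View pics/tilt.png

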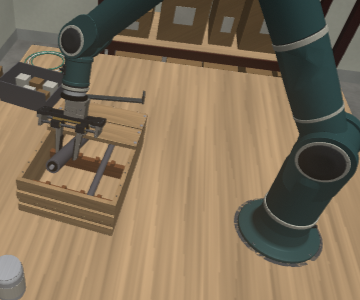

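The roller is held on the slant with its open end out at about (52,167) in the crop. Measured end z is about 160 and centre z about 95, matching the plan, so I draw it out, lift and level it.

Run:
```python
from h import *
th=.385
def cen(d): return (-20+(20+d)*np.cos(th), 90+(20+d)*np.sin(th))
def chk():
    o=robot.observe(); print(round(o["t"],1),np.round(o["contact_force"],1),np.round(o["wrist_torque"],2),round(o["grip_force"],1))
    if np.abs(o["contact_force"]).max()>10: raise SystemExit("STOP")
for d in (40,80,120,168):
    P,r=tool(th,cen(d)); robot.servo_line(P,60,r); chk()
print(pts("scene",["roller_center","roller_end_open","roller_end_deep","lid"])[1])
x,z=cen(168)
for t,zz in [(th,200),(th,242),(.2,242),(0,242)]:
    P,r=tool(t,(x,zz)); robot.servo_line(P,70,r); chk()
robot.hold(.5)
for cam in ["scene","side"]:
    im,d=pts(cam,["roller_center","roller_end_open","roller_end_deep","thin_roller_center"]); print(d)
    cv2.imwrite(f"pics/end_{cam}.png",im[:,:,::-1])
```

```text
10.3 [ 0.3 -0.3 -3.4] [-0.62  0.02  0.03] 55.0
11.1 [ 0.6 -0.2 -3.2] [-0.59  0.02 -0.  ] 55.0
11.9 [-0.2 -0.5 -3.8] [-0.63  0.01 -0.06] 55.0
12.9 [-0.8  0.3 -4.2] [-0.53  0.06 -0.03] 55.0
{'roller_center': [(array([628.7,  80.4, 157.3]), 0.66)], 'roller_end_open': [(array([636. , 224.6, 223.2]), 0.9)], 'roller_end_deep': [(array([618. , -65.1, 102.3]), 0.67)], 'lid': [(array([ 564.1, -104.3,  129.5]), 0.68), (array([ 566. , -505.1,    2. ]), 0.45)]}
13.8 [-0.9 -0.3 -3.6] [-0.53  0.13  0.05] 55.0
14.6 [-0.1  0.4 -4.8] [-0.58  0.07  0.  ] 55.0
14.9 [-0.5  0.2 -2.9] [-0.24  0.03 -0.02] 55.0
15.3 [ 0.3 -0.7 -3.1] [ 0.1  -0.02 -0.01] 55.0
{'roller_center': [(array([625.3,  80.7, 239.7]), 0.94)], 'roller_end_open': [(array([639.3, 239.4, 244.3]), 0.67), (array([613.5, -80.5, 244.7]), 0.18)], 'roller_end_deep': [(array([614.9, -80. , 243.9]), 0.65)], 'thin_roller_center': [(array([512.1, -60.2,  65.8]), 0.59)]}
{'roller_center': [(array([629.6,  80.8, 236.9]), 0.96)], 'roller_end_open': [(array([638. , 240.9, 243.4]), 0.83)], 'roller_end_deep': [(array([611.6, -76.3, 239.2]), 0.56)], 'thin_roller_center': [(array([642.5, 242.2, 244.1]), 0.74), (array([514.8, -61.7,  63.4]), 0.54)]}
```

View pics/end_scene.png

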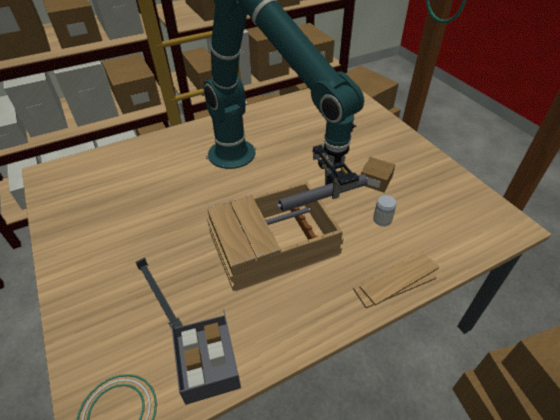

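The roller, from (283,203) to (372,182), is held level above the crate. Both ends measure about 240 mm up, the thin roller is in its lane and the bystanders haven't moved, so I hand it in.

```bash
python3 -c "
from h import *
robot.hold(.3); print(robot.job_done())"
```

```text
the job is handed in; nothing more can be done
None
```

The thick roller is out of the crate and the job is handed in (no verdict was returned): it is held level and still with its axis about 240 mm up, roughly 8 cm clear of the lid boards; the wrist force showed no sign of it catching on them, and the thin roller and bench items measured or looked undisturbed.

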